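# Weigh out squat tins on the stockroom scale

## Task

Weigh out an issue pack: put the wide, squat metal tins on the scale's pan one at a time, letting the needle settle after each, until it rests within the thick black arc of the dial, and then stop. Stand the tins flat and side by side in the pan and let go of them; a tin that is not needed stays off the scale.

Things in the scene. Friction and masses are not known exactly. Their poses are not given: they have to be found in the camera images.
- tin_a_mid (a point): squat round screw-lid tin, plain aluminium, 52 mm diameter, 34 mm high, 108 to 132 g, standing on the table with 25 mm or more free all round; the point is its centre, 17 mm up. One of three alike; either way up will do. Not wanted: a much smaller tin (34 mm diameter, 20 mm high), a narrow tall one (45 mm diameter, 58 mm high) and a small carton, which stand among them
- tin_b_mid (a point): squat round screw-lid tin, plain aluminium, 52 mm diameter, 34 mm high, 108 to 132 g, standing on the table with 25 mm or more free all round; the point is its centre, 17 mm up. One of three alike; either way up will do. Not wanted: a much smaller tin (34 mm diameter, 20 mm high), a narrow tall one (45 mm diameter, 58 mm high) and a small carton, which stand among them
- tin_c_mid (a point): squat round screw-lid tin, plain aluminium, 52 mm diameter, 34 mm high, 108 to 132 g, standing on the table with 25 mm or more free all round; the point is its centre, 17 mm up. One of three alike; either way up will do. Not wanted: a much smaller tin (34 mm diameter, 20 mm high), a narrow tall one (45 mm diameter, 58 mm high) and a small carton, which stand among them
- pan_floor (a point): centre of the upper face of the scale's pan floor. The scale is fixed; its place and yaw vary. Steel pan, 140 mm (own x) by 200 mm (own y) outside, walls 4 mm, rim 8 mm above the floor, z up. Tins fit side by side, say at y = +45 and -45 mm. Empty, the floor is 84 mm above the table; on a soft damped spring it sinks straight down about 8 mm per tin (30 mm at most)
- needle (a joint): angle of the scale's needle: 0 empty (points to the pan's +y side), 0.785 rad clockwise seen from above per 120 g on the pan. The thick black target arc on the white dial is centred at 1.571 rad (240 g; needle to the pan's +x side) and spans 0.344 rad either way. The dial lies on the +x side of the pan, lower than it, facing up, tilted 20 degrees; no part of it is over 70 mm high
Not all that is in view belongs to the job. What is shaped like the part that bears tin_c_mid but purple or yellow is not meant.

How it is judged:
By the outcome, as a careful person would: the job done as asked, in the order asked, and still so for the second after the job is handed in, with the robot touching nothing.
It also fails if it takes over 48 s, if anything falls off the work surface, if the arm or the gripper's body presses on something with over 40 N, if the wrist force passes 120 N, or if a joint passes its speed limit or range.

## Robot

A 6-joint arm with a two-finger parallel gripper is mounted at the origin on the work surface. World frame = base frame: x ahead of the robot, y to its left, z up, the work surface at z = 0. Lengths are in m, angles in rad, forces in N, time in s.
With the tool pointing down it reaches from about 0.375 to 0.9 m from the base axis. Payload 3.1 kg.
Tool frame: the origin (TCP) lies midway between the tips of the shut fingers; the grasp point (between the pads) lies pinch_z behind it (pinch_z is the distance from the TCP to the grasp point, in m); y points along the fingers, z is the direction in which the jaws open and shut, and the axes are right-handed (so a half turn about y gives the same grasp; the last joint's range is limited). The gripper opens to 87 mm and grips with 3 to 60 N. Pads are 19 mm wide; open, the fingers measure 117 mm over their backs; the gripper's body (75 mm by 190 mm) begins 51 mm behind the grasp point.
Start: joints at [0.975, 0.527, 1.433, -0, 1.181, -0.178], TCP at [0.254, 0.571, 0.223] pointing down, gripper open.
Joint ranges: [-3.08, 3.08], [-0.75, 2.2], [0.22, 2.44], [-1.43, 4.57], [0, 2.65], [-2.85, 2.85]. Speed limits (rad/s): [2.79, 2.79, 3.14, 3.14, 3.14, 3.14].

## Interface

Orientations are given as a unit quaternion [x, y, z, w].
In Python, from rig import get_obs, camera, hand_in, pinch_z gives the robot as it stands. The module is installed in compiled form; this text tells all that it offers.
- The arm moves only by the tool arm_command, never from a script. Its argument "plan" is a list of rows, each a list of 2 entries, a list of its own where there are three numbers: the shift along the world's x, y, z in units of 25 mm (1.0 is 25 mm), then the turn about the world's z in units of 5 degrees (1.0 is 5 degrees). A call has 1 to 5 rows; each row is the pose to reach, as a shift and turn from the pose commanded when the call began; what a row does not reach only later rows make up. A row lasts 1/10 s, in which the tool goes at most 50 mm and 8.59 degrees, less where a joint would pass 70% of its speed; a pose out of reach is approached as far as the arm can. A call with a gripper value outside its range is refused whole. "fingers" is the opening, from -1 (shut) to 1 (fully open), set as the call begins (left out, the last holds). The fingers move at their own pace and stop on an object; "force" is the grip in N (left out, the last holds). Time passes only in rows, so rows that repeat a pose let the fingers close. It gives the time, the measured TCP pose, the force and the opening at its end, in the units of the state.
- get_obs(): the state, without advancing time (a new reading comes with each control period).
- camera(name): name is "scene" or "top" or "wrist"; returns a dict with "pixels" (384x512x3 uint8, red, green, blue), "camera_matrix" (3x3 intrinsics, pixels), "R" (3x3) and "t" (3): a world point X has camera coordinates R X + t. Camera axes: x right, y down, z forward; pixel columns grow to the right and rows downward; lengths in m; the calibration is good to about 2 mm. A picture is of the moment at which its call begins. There is no depth.
- hand_in(): hands the job in, once; it reports no verdict.
The state is a dict: "time": time; "q": joint angles; "joint_velocities": joint speeds; "joint_torque": joint torques, N m; "position": TCP position; "tool_rot": TCP orientation; "ft_force": force on the tool from outside, world axes, zero at the start; "moment": the same for the moment, N m; "grip_width": finger opening in m.
Only numpy, scipy, OpenCV 4.12 (cv2) and the standard library are available. Lean on these libraries where they do the work, as an engineer would, in place of code of your own. Each camera call takes 0.05 s, during which the arm holds its last target.

## Working session

There is one attempt and no reset: what is moved stays moved. The work goes in short steps, Python scripts to look and compute and a tool call to move; the robot and the scene stay as the last step left them, time stands still between calls to the robot, and variables do not carry over. Pictures are saved under pics/ and viewed, and the job is handed in when it is done.

Besides the shell and the picture viewer there is one more tool, called after ">>>" by a JSON object that holds its "fn" and its "kwargs". arm_command: Moves the arm, as the interface text tells. Its arguments: {"type":"object","properties":{"plan":{"type":"array"},"fingers":{"type":"number"},"force":{"type":"number"}},"required":["plan"]}

```bash
mkdir -p pics
python3 - <<'E'
from rig import *
import cv2,pickle
o=get_obs();print({k:(v if not hasattr(v,'round') else v) for k,v in o.items()},pinch_z)
d={}
for n in("scene","top","wrist"):
    c=camera(n);d[n]=c;cv2.imwrite(f"pics/{n}0.png",c["pixels"][...,::-1])
    print(n,c["camera_matrix"],c["R"],c["t"])
pickle.dump(d,open("d0.pkl","wb"))
E
```

```text
{'time': 0.0, 'q': array([ 9.74522161e-01,  5.28481707e-01,  1.43388504e+00, -1.30357624e-05,
        1.18138208e+00, -1.78526103e-01]), 'joint_velocities': array([ 6.06064742e-05,  3.94850624e-04,  1.11808171e-03, -3.78498501e-04,
        1.09496717e-03,  3.98239135e-04]), 'joint_torque': array([ 9.42626539e-04, -4.40043998e+01, -1.76588345e+01,  6.33749831e-02,
        5.83234895e-02, -1.50330470e-04]), 'position': array([0.2531442 , 0.57065024, 0.22156757]), 'tool_rot': array([ 0.69244522, -0.14690687,  0.14633878, -0.69103035]), 'ft_force': array([ 0.23770904, -0.12103306,  0.02662292]), 'moment': array([ 0.01077168,  0.01681125, -0.04525775]), 'grip_width': 0.08702371120581967} 0.0187
scene [[489.16103148   0.         255.23026568]
 [  0.         489.16103148 199.75272158]
 [  0.           0.           1.        ]] [[ 0.64867338  0.7610603   0.00317318]
 [ 0.67028927 -0.56932196 -0.47600924]
 [-0.36046517  0.31090147 -0.87943455]] [-0.37318729 -0.37356307  1.28261324]
top [[470.18893617   0.         245.04879982]
 [  0.         470.18893617 186.18321621]
 [  0.           0.           1.        ]] [[-4.93836374e-02 -9.98779867e-01  1.85535846e-04]
 [-9.78912803e-01  4.83644626e-02 -1.98470661e-01]
 [ 1.98219527e-01 -9.98282658e-03 -9.80106812e-01]] [0.00499258 0.5686773  1.04383714]
wrist [[336.45576108   0.         253.92405488]
 [  0.         336.45576108 193.86461773]
 [  0.           0.           1.        ]] [[ 0.40602978  0.91385759 -0.00203058]
 [ 0.87500185 -0.38812308  0.28936523]
 [ 0.2636505  -0.11926766 -0.95721661]] [-0.62373311 -0.03438771  0.39090144]
```

View pics/scene0.png

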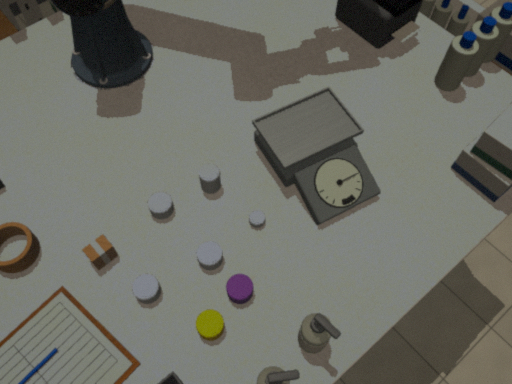

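View pics/top0.png

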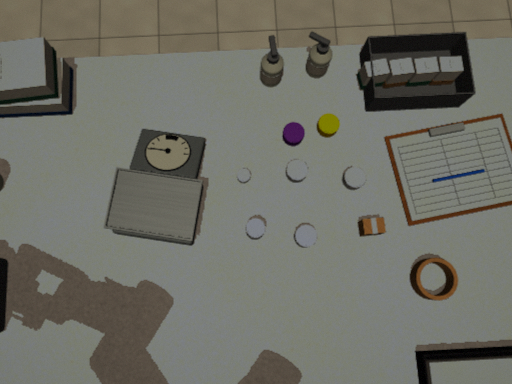

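View pics/wrist0.png

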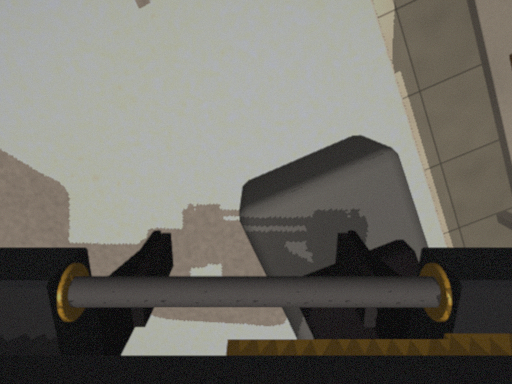

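Candidates for the wide tins, with top-view / scene-view pixels:
- Plain wide discs: (297,170)/(209,254), (354,177)/(146,288) and (306,236)/(160,204).
- Not wanted: narrow tall tin (255,228)/(210,178), small tin (243,175)/(257,218), carton (373,226)/(100,250), purple (293,133)/(239,288), yellow (329,125)/(210,324).

I choose the three wide plain discs and check them in close crops.

Run:
```python
import cv2,pickle,numpy as np
d=pickle.load(open("d0.pkl","rb"))
t=d["top"]["pixels"][...,::-1];s=d["scene"]["pixels"][...,::-1]
a=cv2.resize(t[110:260,90:390],None,fx=2.6,fy=2.6,interpolation=2)
cv2.imwrite("pics/topc.png",a)
b=cv2.resize(s[80:310,90:390],None,fx=2.5,fy=2.5,interpolation=2)
cv2.imwrite("pics/scenec.png",b)
for n,(u,v) in (("top",(297,170)),("top",(320,200)),("top",(355,178)),("top",(306,236)),("scene",(160,203)),("scene",(180,240))):
    print(n,u,v,d[n]["pixels"][v-1:v+2,u-1:u+2].mean((0,1)), cv2.cvtColor(d[n]["pixels"],cv2.COLOR_RGB2HSV)[v,u])
```

```text
top 297 170 [125.66666667 129.66666667 127.11111111] [ 66  10 131]
top 320 200 [125.77777778 128.77777778 124.44444444] [ 40   6 129]
top 355 178 [125.44444444 128.77777778 125.66666667] [ 72  10 129]
top 306 236 [126.         129.66666667 135.77777778] [112  21 136]
scene 160 203 [128.55555556 131.11111111 134.33333333] [100  11 135]
scene 180 240 [127.77777778 131.44444444 127.66666667] [ 60   8 131]
```

View pics/topc.png

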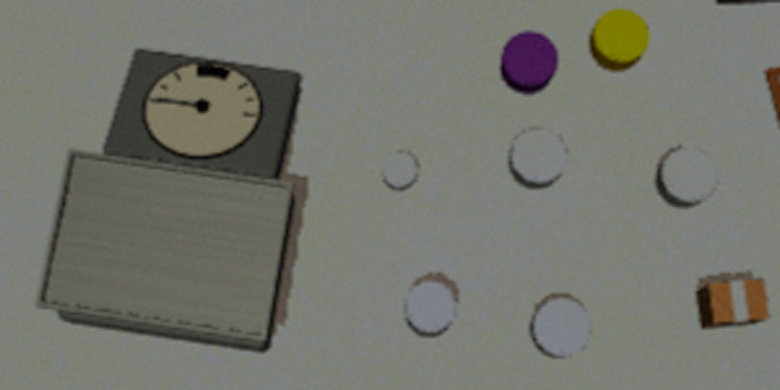

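View pics/scenec.png

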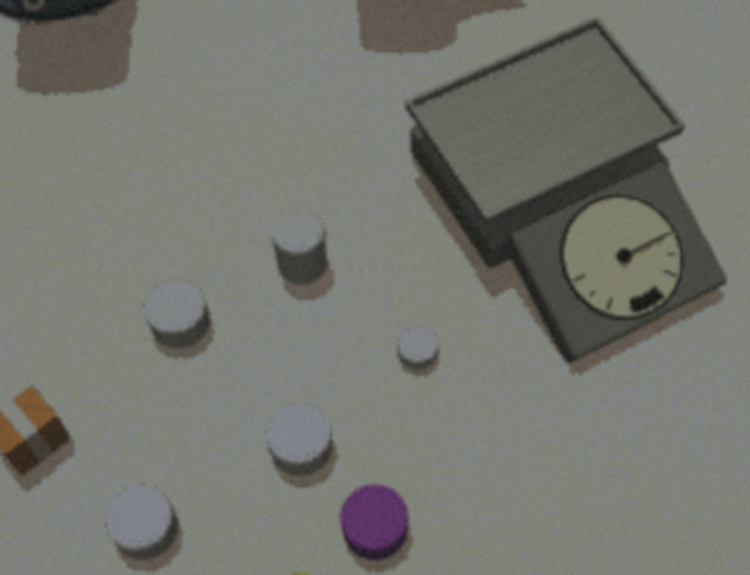

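The crops confirm three equal wide, plain discs. The tall one is narrower and shows a high wall. The needle points to the pan's +y side (image left), and the arc is on the +x side. Now I measure.

```bash
cat > h.py <<'E'
import cv2,numpy as np
def P(c): return c["camera_matrix"]@np.c_[c["R"],c["t"]]
def tri(c1,p1,c2,p2):
    X=cv2.triangulatePoints(P(c1),P(c2),np.float64(p1).reshape(2,1),np.float64(p2).reshape(2,1)).ravel();X=X[:3]/X[3]
    r=[np.round((lambda q:q[:2]/q[2])(P(c)@np.r_[X,1])-p,2) for c,p in((c1,p1),(c2,p2))]
    return X,r
def plane(c,p,z):
    d=c["R"].T@np.linalg.inv(c["camera_matrix"])@np.r_[p,1];o=-c["R"].T@c["t"];return o+d*(z-o[2])/d[2]
E
python3 - <<'E'
import cv2,pickle,numpy as np
from h import *
d=pickle.load(open("d0.pkl","rb"));T,S=d["top"],d["scene"]
for n in("top","scene"):
    im=cv2.GaussianBlur(d[n]["pixels"],(0,0),1.2).astype(int)
    m=((im[...,2]-im[...,0]>4)&(im[...,2]>115)).astype(np.uint8)
    if n=="top": m[:150]=0
    N,l,st,c=cv2.connectedComponentsWithStats(cv2.morphologyEx(m,cv2.MORPH_OPEN,np.ones((3,3))))
    print(n,[(st[i].tolist(),c[i].round(1).tolist()) for i in range(1,N) if 80<st[i,4]<900])
for nm,a,b in(("t1",(296.9,169.6),(210,254.4)),("t2",(354.2,176.9),(146.4,287.2)),("t3",(306.2,235),(160.4,203.6)),("tall",(255.5,227.7),(209.8,172))):
    print(nm,*tri(T,a,S,b))
tc=np.array([(70,150),(295,183),(268,340),(40,305)])/2.6+[90,110]
sc=np.array([(597,22),(683,128),(488,218),(408,104)])/2.5+[90,80]
# match: top left-up (+x,+y)
for k in range(4):
    R=[tri(T,tc[i],S,sc[(i+k)%4]) for i in range(4)]
    print(k,[ (x.round(3).tolist(),np.abs(r).max()) for x,r in R])
E
```

```text
top [([247, 220, 18, 17, 243], [255.3, 227.8]), ([296, 227, 20, 19, 306], [305.7, 235.9])]
scene [([150, 194, 20, 17, 235], [160.4, 201.0]), ([251, 212, 12, 11, 116], [256.7, 217.1]), ([196, 241, 26, 23, 445], [208.6, 252.2]), ([133, 274, 24, 24, 473], [144.5, 285.8])]
t1 [ 0.61038756 -0.15135341  0.02182057] [array([-0.1 , -0.04]), array([-0.12,  0.02])]
t2 [ 0.5848184  -0.28900443  0.02339487] [array([0.08, 0.03]), array([ 0.09, -0.02])]
t3 [ 0.45037578 -0.16132228  0.02484361] [array([-0.22, -0.09]), array([-0.24,  0.04])]
tall [ 0.47081668 -0.04127521  0.05266364] [array([-0.5 , -0.24]), array([-0.54,  0.11])]
0 [([0.572, 0.212, 0.229], np.float64(9.73)), ([0.623, 0.122, 0.212], np.float64(41.23)), ([0.481, 0.146, -0.117], np.float64(10.81)), ([0.458, 0.203, 0.085], np.float64(41.15))]
1 [([0.621, 0.27, 0.082], np.float64(0.16)), ([0.582, 0.073, 0.088], np.float64(1.07)), ([0.446, 0.101, 0.083], np.float64(1.0)), ([0.486, 0.297, 0.081], np.float64(0.67))]
2 [([0.594, 0.178, 0.08], np.float64(40.1)), ([0.54, 0.044, 0.233], np.float64(8.4)), ([0.502, 0.149, 0.207], np.float64(39.99)), ([0.531, 0.381, -0.118], np.float64(10.84))]
3 [([0.553, 0.125, 0.254], np.float64(51.31)), ([0.575, 0.097, 0.301], np.float64(29.97)), ([0.551, 0.178, 0.111], np.float64(51.59)), ([0.486, 0.291, -0.185], np.float64(29.32))]
```

Run:
```python
from rig import *
import pickle,numpy as np
from h import *
from scipy.spatial.transform import Rotation as Ro
o=get_obs();M=Ro.from_quat(o["tool_rot"]).as_matrix();print(M.round(3),o["position"])
d=pickle.load(open("d0.pkl","rb"));T,S=d["top"],d["scene"]
for a,b in(((296.9,169.6),(210,254.4)),((354.2,176.9),(146.4,287.2)),((306.2,235),(160.4,203.6))):
    print(plane(T,a,.034).round(4),plane(S,b,.034).round(4))
w=d["wrist"];C=-w["R"].T@w["t"];print("cam",C,"in tool",M.T@(C-o["position"]), "R cam/tool",(w["R"]@M).round(3))
# jaw angle, wanted pan x angle -11.4
print(np.degrees(np.arctan2(M[1,2],M[0,2])))
```

```text
[[ 0.914 -0.001  0.406]
 [-0.406 -0.001  0.914]
 [-0.    -1.    -0.002]] [0.25323621 0.57078872 0.22179291]
[ 0.6074 -0.1501  0.034 ] [ 0.615  -0.1535  0.034 ]
[ 0.5827 -0.2862  0.034 ] [ 0.589  -0.2896  0.034 ]
[ 0.4493 -0.1606  0.034 ] [ 0.4556 -0.1625  0.034 ]
cam [0.18028217 0.60327847 0.38286142] in tool [-0.07990761 -0.1610456  -0.00016802] R cam/tool [[ 0.     0.     1.   ]
 [ 0.957 -0.29  -0.   ]
 [ 0.29   0.957 -0.   ]]
66.06333294923546
```

>>> {"fn": "arm_command", "kwargs": {"plan": [[[0.5,-1.85,0],-1.6],[[1.0,-3.7,0],-3.2],[[1.5,-5.55,0],-4.8],[[2.0,-7.4,0],-6.4],[[2.5,-9.25,0],-8.0]], "fingers": 1, "force": 15}}

```text
time: 0.65
position: [0.316, 0.3382, 0.2224]
tool_rot: [0.599, -0.376, 0.376, -0.599]
ft_force: [0.3, -0.3, 0.7]
grip_width: 0.0871
```

>>> {"fn": "arm_command", "kwargs": {"plan": [[[0.5,-1.85,0],-1.5],[[1.0,-3.7,0],-3.0],[[1.5,-5.55,0],-4.5],[[2.0,-7.4,0],-6.0],[[2.5,-9.25,0],-7.5]]}}

```text
time: 1.15
position: [0.3786, 0.1069, 0.2227]
tool_rot: [0.446, -0.548, 0.549, -0.446]
ft_force: [1.0, 1.2, 0.5]
grip_width: 0.0869
```

>>> {"fn": "arm_command", "kwargs": {"plan": [[[0.5,-1.85,0],0],[[1.0,-3.7,0],0],[[1.5,-5.55,0],0],[[2.0,-7.4,0],0],[[2.5,-9.25,0],0]]}}

```text
time: 1.65
position: [0.441, -0.1246, 0.2225]
tool_rot: [-0.447, 0.548, -0.547, 0.448]
ft_force: [1.4, 0.1, -0.4]
grip_width: 0.0869
```

Run:
```python
from rig import *
import cv2,pickle
c=camera("wrist");pickle.dump(c,open("w1.pkl","wb"));cv2.imwrite("pics/w1.png",c["pixels"][...,::-1]);print(get_obs()["position"])
```

```text
[ 0.44557202 -0.13269938  0.22320396]
```

View pics/w1.png

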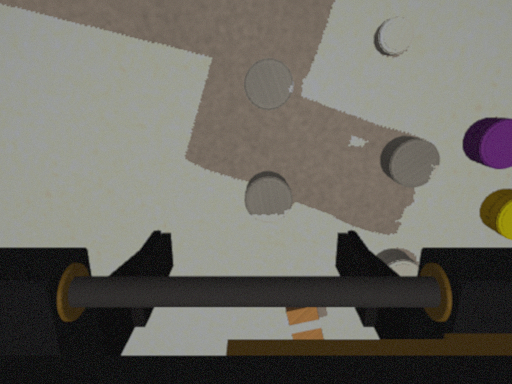

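```bash
cat > t.py <<'E'
import cv2,pickle,numpy as np
from h import *
d=pickle.load(open("d0.pkl","rb"));T,S=d["top"],d["scene"];w=pickle.load(open("w1.pkl","rb"))
for n,X in(("t1",(.611,-.152,.034)),("t2",(.586,-.288,.034)),("t3",(.4525,-.1615,.034)),("tall",(.4725,-.042,.058))):
    q=P(w)@np.r_[X,1];print(n,q[:2]/q[2])
print((-w["R"].T@w["t"]).round(3), w["R"].T[:,2].round(3))
E
python3 t.py
python3 - <<'E'
import cv2
i=cv2.imread("pics/w1.png")[40:260,230:450];cv2.imwrite("pics/w1c.png",cv2.resize(i,None,fx=2.7,fy=2.7,interpolation=2))
E
```

```text
t1 [416.90071795 163.8278204 ]
t2 [402.60364733 279.34736462]
t3 [271.17708934 200.59888037]
tall [269.79944794  83.48366141]
[ 0.457 -0.046  0.384] [-0.059 -0.284 -0.957]
```

View pics/w1c.png

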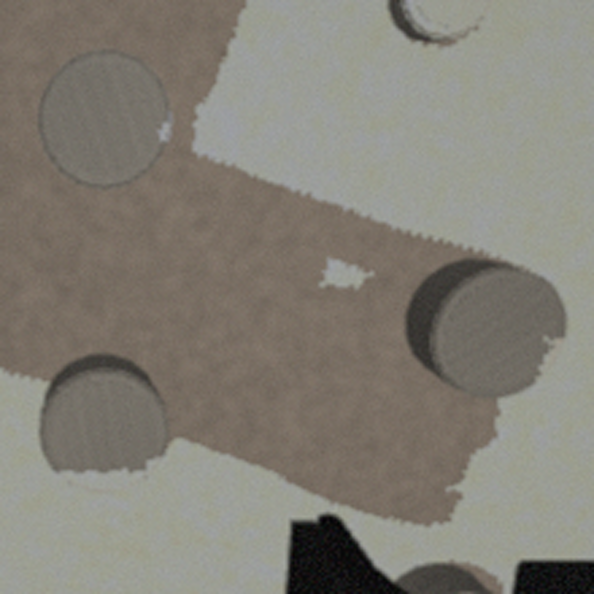

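```bash
cat >> t.py <<'E'
print()
for n,tp,sp,wp in(("t1",(296.9,169.6),(210,254.4),(414.4,162.6)),("t3",(306.2,235),(160.4,203.6),(268.1,197.4)),("tall",(255.5,227.7),(209.8,172),(268.5,83.8))):
    print(n,"TW",*tri(T,tp,w,wp),"SW",*tri(S,sp,w,wp),"W.034",plane(w,wp,.034))
E
python3 t.py|sed 1,/^$/d
```

```text
t1 TW [ 0.6067736  -0.14946104  0.03742352] [array([-0.08, -0.06]), array([-0.21,  0.35])] SW [ 0.61202548 -0.15212459  0.02619848] [array([-0.09,  0.01]), array([ 0.12, -0.33])] W.034 [ 0.60849478 -0.15014472  0.034     ]
t3 TW [ 0.45027964 -0.1623658   0.01924232] [array([-0.08,  0.16]), array([0.67, 0.26])] SW [ 0.44971766 -0.16059573  0.0232224 ] [array([-0.01, -0.  ]), array([ 0.03, -0.05])] W.034 [ 0.44989166 -0.15723082  0.034     ]
tall TW [ 0.4716201  -0.04238647  0.04176108] [array([-0.14, -0.08]), array([-0.26,  0.69])] SW [ 0.47191215 -0.04113675  0.05412239] [array([-0.23,  0.05]), array([ 0.32, -1.04])] W.034 [ 0.47232864 -0.04171552  0.034     ]
```

Run:
```python
from rig import *
o=get_obs();print(o["time"],o["position"],o["tool_rot"],o["joint_velocities"].round(3))
```

```text
1.7 [ 0.44557202 -0.13269938  0.22320396] [ 0.44672639 -0.54444956  0.55188579 -0.44657842] [ 0.077 -0.024  0.014  0.047 -0.027  0.152]
```

>>> {"fn": "arm_command", "kwargs": {"plan": [[[0,0,0],0]]}}

```text
time: 1.8
position: [0.4421, -0.1256, 0.2225]
tool_rot: [0.446, -0.548, 0.549, -0.446]
ft_force: [-0.5, 0.6, 0.4]
grip_width: 0.0871
```

Run:
```python
from rig import *
o=get_obs();print(o["time"],o["position"],o["tool_rot"],o["joint_velocities"].round(3))
```

```text
1.8 [ 0.44210182 -0.12557573  0.22246082] [ 0.44620125 -0.54798778  0.54888883 -0.44646937] [ 0.058 -0.024  0.069  0.015  0.029  0.009]
```

>>> {"fn": "arm_command", "kwargs": {"plan": [[[0.34,-1.38,-1.3],0],[[0.34,-1.38,-3.2],0],[[0.34,-1.38,-5.1],0],[[0.34,-1.38,-6.0],0],[[0.34,-1.38,-6.0],0]]}}

```text
time: 2.3
position: [0.4467, -0.1543, 0.0698]
tool_rot: [-0.449, 0.55, -0.544, 0.447]
ft_force: [0.2, 0.4, 0.6]
grip_width: 0.0873
```

Run:
```python
from rig import *
import cv2,pickle
c=camera("wrist");cv2.imwrite("pics/w2.png",c["pixels"][...,::-1]);pickle.dump(c,open("w2.pkl","wb"));print(get_obs()["position"])
```

```text
[ 0.44816481 -0.15514775  0.07148849]
```

View pics/w2.png

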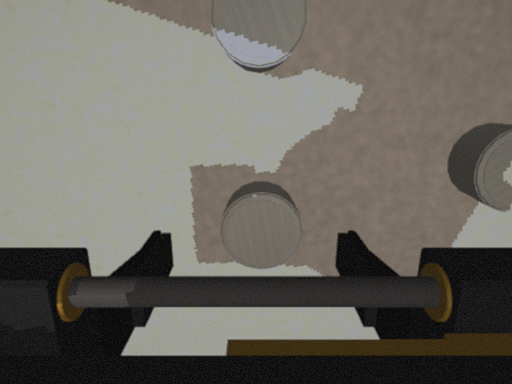

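The tin's top disc is centred between the fingers in the jaw direction, at about (261.5,229). I combine this view with the higher wrist view to get height and position.

Run:
```python
import pickle
from h import *
a=pickle.load(open("w1.pkl","rb"));b=pickle.load(open("w2.pkl","rb"));d=pickle.load(open("d0.pkl","rb"))
for p in((261.5,228),(261.5,230)):
    print(tri(a,(268.1,197.4),b,p),tri(d["scene"],(160.4,203.6),b,p),plane(b,p,.034))
```

```text
(array([ 0.45011627, -0.15804597,  0.03190009]), [array([0.27, 0.08]), array([-0.45, -0.14])]) (array([ 0.45022869, -0.1609107 ,  0.02446405]), [array([-0.09, -0.03]), array([ 0.42, -0.54])]) [ 0.45052322 -0.15733941  0.034     ]
(array([ 0.45052322, -0.15428247,  0.0440199 ]), [array([0.44, 0.13]), array([-0.77, -0.22])]) (array([ 0.45058806, -0.16130135,  0.02567688]), [array([-0.24, -0.08]), array([ 1.09, -1.39])]) [ 0.45026287 -0.15867546  0.034     ]
```

>>> {"fn": "arm_command", "kwargs": {"plan": [[[0.08,-0.12,-1.4],0],[[0.08,-0.12,-2.5],0],[[0.08,-0.12,-2.5],0],[[0.08,-0.12,-2.5],0]]}}

```text
time: 2.75
position: [0.4522, -0.1599, 0.0114]
tool_rot: [0.448, -0.547, 0.548, -0.448]
ft_force: [-0.0, 0.5, 0.6]
grip_width: 0.0868
```

>>> {"fn": "arm_command", "kwargs": {"plan": [[[0,0,0],0],[[0,0,0],0],[[0,0,0],0],[[0,0,0],0],[[0,0,0],0]], "fingers": -1, "force": 15}}

```text
time: 3.25
position: [0.4517, -0.1601, 0.0104]
tool_rot: [0.448, -0.547, 0.548, -0.448]
ft_force: [-1.4, 0.2, 1.2]
grip_width: 0.0548
```

>>> {"fn": "arm_command", "kwargs": {"plan": [[[0,0,0],0],[[0,0,0],0],[[0,0,0],0]], "force": 20}}

```text
time: 3.55
position: [0.4512, -0.1599, 0.0103]
tool_rot: [-0.448, 0.548, -0.547, 0.448]
ft_force: [-1.8, 0.0, 4.9]
grip_width: 0.0515
```

>>> {"fn": "arm_command", "kwargs": {"plan": [[[0,0,1.0],0],[[0,0,2.5],0],[[0,0,4.5],0],[[0,0,6.0],0]]}}

```text
time: 3.95
position: [0.4518, -0.1601, 0.1619]
tool_rot: [0.447, -0.547, 0.548, -0.448]
ft_force: [0.2, -1.2, -1.9]
grip_width: 0.0515
```

>>> {"fn": "arm_command", "kwargs": {"plan": [[[0.42,1.8,0],0],[[0.85,3.6,0],0],[[1.27,5.4,0],0],[[1.7,7.2,0],0],[[2.1,9.0,0],0]]}}

```text
time: 4.45
position: [0.5041, 0.0668, 0.1597]
tool_rot: [-0.448, 0.547, -0.547, 0.448]
ft_force: [1.3, 0.9, -1.7]
grip_width: 0.0513
```

>>> {"fn": "arm_command", "kwargs": {"plan": [[[0.42,1.8,0],0],[[0.85,3.6,0],0],[[1.25,5.2,0],0],[[1.56,6.56,0],0],[[1.56,6.56,0],0]]}}

```text
time: 4.95
position: [0.5438, 0.2333, 0.1595]
tool_rot: [-0.448, 0.546, -0.546, 0.45]
ft_force: [0.2, -0.1, -0.7]
grip_width: 0.052
```

Run:
```python
from rig import *
import cv2,pickle,numpy as np
for n in("scene","top","wrist"):
    c=camera(n);cv2.imwrite(f"pics/{n}3.png",c["pixels"][...,::-1]);pickle.dump(c,open(n+"3.pkl","wb"))
print(get_obs()["position"])
h=[cv2.resize(cv2.imread("pics/scene3.png")[80:230,240:400],None,fx=2.5,fy=2.5),cv2.resize(cv2.imread("pics/top3.png")[110:260,90:250],None,fx=2.5,fy=2.5)]
cv2.imwrite("pics/st3.png",np.hstack(h))
```

```text
[0.54214649 0.22854093 0.15921844]
```

View pics/st3.png

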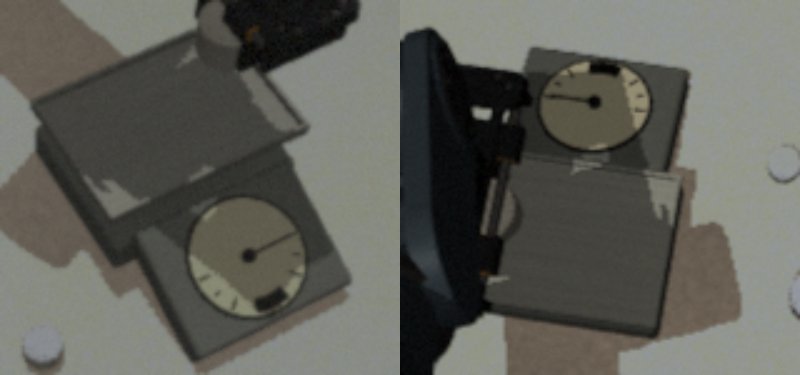

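View pics/wrist3.png

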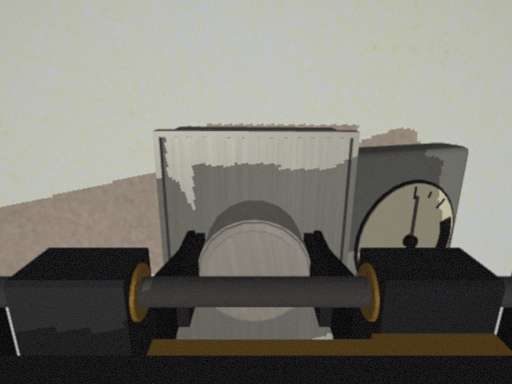

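Run:
```python
import pickle
from h import *
w=pickle.load(open("wrist3.pkl","rb"));T=pickle.load(open("d0.pkl","rb"))["top"];S=pickle.load(open("d0.pkl","rb"))["scene"]
a=plane(w,(155,131),.092);b=plane(w,(358,130),.092);print(a,b,np.linalg.norm(a-b)); u=(b-a)/np.linalg.norm(b-a);v=np.array([-u[1],u[0],0]);print(u,(a+b)/2-.1*v)
tc=np.array([(70,150),(295,183),(268,340),(40,305)])/2.6+[90,110]
sc=np.array([(597,22),(683,128),(488,218),(408,104)])/2.5+[90,80]
for c,p in((T,tc),(S,sc)): print(np.mean([plane(c,q,.092) for q in p],0))
for tp,wp in((tc[0],(358,130)),(tc[3],(155,131))): print(tri(T,tp,w,wp))
for sp,wp in((sc[1],(358,130)),(sc[0],(155,131))): print(tri(S,sp,w,wp))
```

```text
[0.48763787 0.29610736 0.092     ] [0.62125376 0.27003387 0.092     ] 0.13613607736566002
[ 0.98148768 -0.19152527  0.        ] [0.53529329 0.18492185 0.092     ]
[0.53119364 0.18222176 0.092     ]
[0.53849725 0.18173519 0.092     ]
(array([0.62119663, 0.26908891, 0.08582664]), [array([-0.04, -0.42]), array([-2.57,  0.39])])
(array([0.4844995 , 0.29546187, 0.08157467]), [array([-0.03,  0.02]), array([0.16, 0.12])])
(array([0.62291463, 0.26868472, 0.08505435]), [array([0.08, 0.01]), array([-0.34,  0.36])])
(array([0.48703347, 0.29631485, 0.08399909]), [array([-0.32, -0.24]), array([ 2.35, -1.42])])
```

>>> {"fn": "arm_command", "kwargs": {"plan": [[[0,0,-1.2],0],[[0,0,-2.0],0],[[0,0,-2.4],0],[[0,0,-2.7],0],[[0,0,-2.75],0]]}}

```text
time: 5.6
position: [0.5429, 0.2281, 0.0908]
tool_rot: [-0.448, 0.548, -0.547, 0.447]
ft_force: [-0.3, -0.5, -0.3]
grip_width: 0.0517
```

>>> {"fn": "arm_command", "kwargs": {"plan": [[[0,0,0],0],[[0,0,0],0],[[0,0,0],0]]}}

```text
time: 5.9
position: [0.5437, 0.2291, 0.0922]
tool_rot: [0.447, -0.547, 0.548, -0.448]
ft_force: [0.6, -0.3, -0.2]
grip_width: 0.0519
```

```bash
cat > look.py <<'E'
import sys
from rig import *
import cv2,pickle,numpy as np
k=sys.argv[1]
for n in("scene","top","wrist"):
    c=camera(n);cv2.imwrite(f"pics/{n}{k}.png",c["pixels"][...,::-1]);pickle.dump(c,open(n+k+".pkl","wb"))
o=get_obs();print(o["time"],o["position"],o["ft_force"],o["grip_width"])
h=[cv2.resize(cv2.imread(f"pics/scene{k}.png")[80:230,240:400],None,fx=2.5,fy=2.5),cv2.resize(cv2.imread(f"pics/top{k}.png")[110:260,90:250],None,fx=2.5,fy=2.5)]
cv2.imwrite(f"pics/st{k}.png",np.hstack(h))
E
python3 look.py 4
```

```text
6.05 [0.54350088 0.22917894 0.09182543] [-0.40869352  0.47860348 -0.09462   ] 0.05172871229311155
```

View pics/wrist4.png

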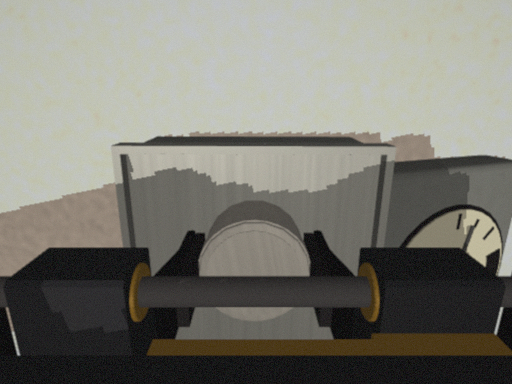

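View pics/st4.png

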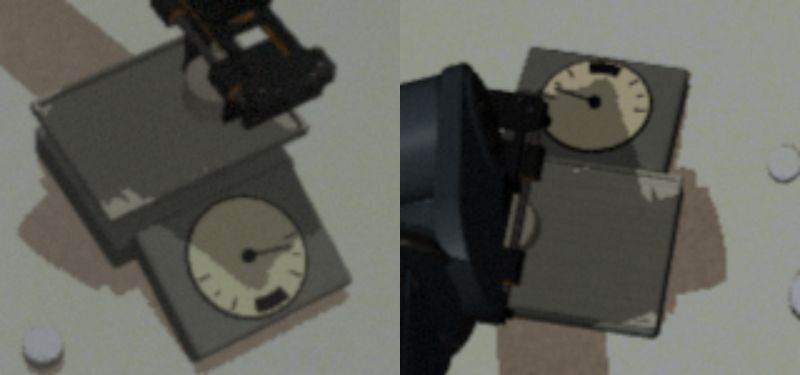

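The needle has moved about 15° clockwise, so the tin is resting on the pan. I release it with a partial opening.

>>> {"fn": "arm_command", "kwargs": {"plan": [[[0,0,0],0],[[0,0,0],0],[[0,0,0],0],[[0,0,0],0],[[0,0,0],0]], "fingers": 0.5}}

```text
time: 6.55
position: [0.543, 0.229, 0.0913]
tool_rot: [-0.448, 0.547, -0.547, 0.448]
ft_force: [-0.2, -0.4, 0.6]
grip_width: 0.0655
```

>>> {"fn": "arm_command", "kwargs": {"plan": [[[0,0,0.6],0],[[0,0,1.6],0],[[0,0,3.2],0],[[0,0,4.5],0]]}}

```text
time: 6.95
position: [0.5431, 0.229, 0.2053]
tool_rot: [0.448, -0.547, 0.547, -0.448]
ft_force: [0.1, 0.3, 0.2]
grip_width: 0.0652
```

>>> {"fn": "arm_command", "kwargs": {"plan": [[[0.3,-1.8,0],0],[[0.6,-3.6,0],0],[[0.9,-5.4,0],0],[[1.2,-7.2,0],0],[[1.5,-9.0,0],0]], "fingers": 1}}

```text
time: 7.45
position: [0.5806, 0.0023, 0.2039]
tool_rot: [0.448, -0.547, 0.547, -0.448]
ft_force: [0.4, 0.3, 0.5]
grip_width: 0.0862
```

>>> {"fn": "arm_command", "kwargs": {"plan": [[[0.3,-1.7,0],0],[[0.6,-3.4,0],0],[[0.9,-5.0,0],0],[[1.12,-6.2,-0.5],0],[[1.12,-6.2,-1.0],0]]}}

```text
time: 7.95
position: [0.61, -0.156, 0.1789]
tool_rot: [0.446, -0.547, 0.55, -0.447]
ft_force: [-0.1, 0.0, 0.1]
grip_width: 0.087
```

>>> {"fn": "arm_command", "kwargs": {"plan": [[[0,0,-1.5],0],[[0,0,-3.0],0],[[0,0,-4.0],0],[[0,0,-4.3],0],[[0,0,-4.3],0]]}}

```text
time: 8.45
position: [0.6076, -0.1499, 0.0701]
tool_rot: [-0.448, 0.548, -0.546, 0.447]
ft_force: [0.3, 0.3, 1.1]
grip_width: 0.087
```

```bash
python3 look.py 5
```

```text
8.6 [ 0.60978324 -0.151131    0.07292495] [-0.30052322  0.17728632  0.14011992] 0.08703934232142704
```

View pics/wrist5.png

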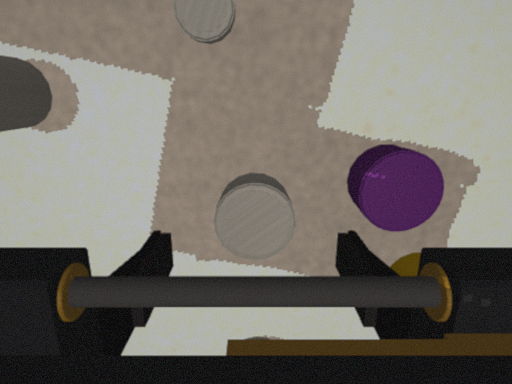

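View pics/st5.png

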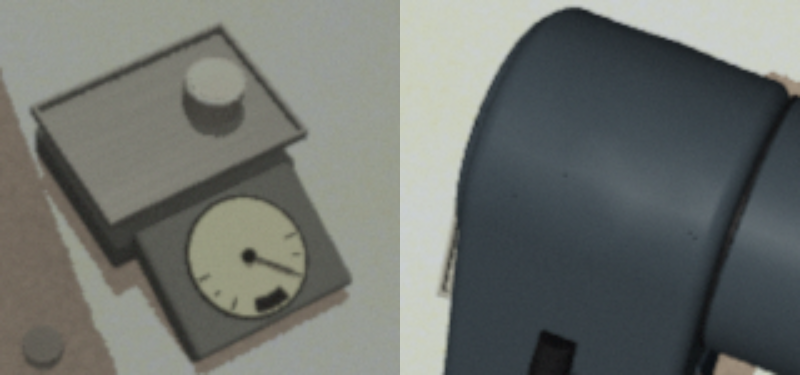

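Run:
```python
import pickle
from h import *
a=pickle.load(open("w1.pkl","rb"));b=pickle.load(open("wrist5.pkl","rb"));d=pickle.load(open("d0.pkl","rb"))
p=(254.5,219.5)
print(tri(a,(414.4,162.6),b,p),tri(d["scene"],(210,254.4),b,p),plane(b,p,.034),plane(b,(400,190),.034))
```

```text
(array([ 0.60996443, -0.15069278,  0.03026979]), [array([-0.17, -0.48]), array([0.28, 0.79])]) (array([ 0.61065117, -0.15180191,  0.02392081]), [array([-0.29, -0.14]), array([ 1.59, -1.37])]) [ 0.61017001 -0.14869626  0.034     ] [ 0.7021502 -0.1474248  0.034    ]
```

>>> {"fn": "arm_command", "kwargs": {"plan": [[[0.04,0,-1.4],0],[[0.04,0,-2.4],0],[[0.04,0,-2.55],0],[[0.04,0,-2.55],0]]}}

```text
time: 9.0
position: [0.61, -0.1511, 0.0082]
tool_rot: [0.448, -0.547, 0.548, -0.448]
ft_force: [-0.1, 0.1, 0.3]
grip_width: 0.0868
```

>>> {"fn": "arm_command", "kwargs": {"plan": [[[0,0,0],0],[[0,0,0],0],[[0,0,0],0],[[0,0,0],0],[[0,0,0],0]], "fingers": -1, "force": 20}}

```text
time: 9.5
position: [0.6097, -0.1511, 0.008]
tool_rot: [0.448, -0.547, 0.548, -0.448]
ft_force: [-0.6, 0.4, -0.1]
grip_width: 0.0548
```

>>> {"fn": "arm_command", "kwargs": {"plan": [[[0,0,0],0],[[0,0,0],0],[[0,0,0],0]]}}

```text
time: 9.8
position: [0.6097, -0.1511, 0.0078]
tool_rot: [0.448, -0.547, 0.547, -0.448]
ft_force: [0.1, 0.7, 3.0]
grip_width: 0.0516
```

>>> {"fn": "arm_command", "kwargs": {"plan": [[[0,0,1.0],0],[[0,0,2.5],0],[[0,0,4.5],0],[[0,0,6.2],0],[[0,0,6.2],0]]}}

```text
time: 10.3
position: [0.6137, -0.1527, 0.1691]
tool_rot: [0.446, -0.543, 0.552, -0.45]
ft_force: [1.1, -0.0, -0.1]
grip_width: 0.052
```

```bash
python3 look.py 6
```

```text
10.45 [ 0.6085496  -0.15054496  0.16164986] [-0.78199989  0.89975411 -1.47893171] 0.05182393535129945
```

View pics/st6.png

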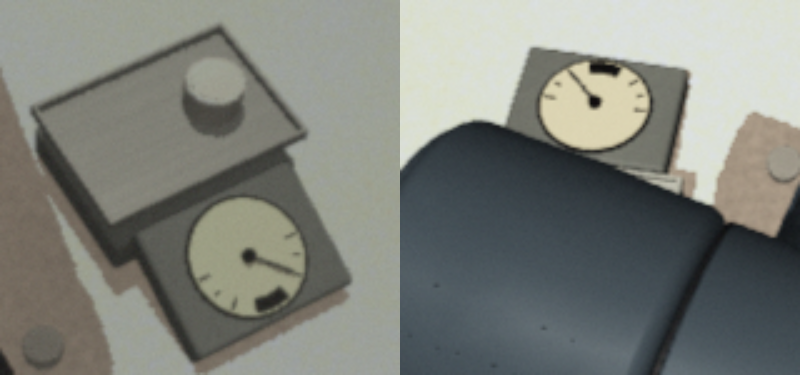

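View pics/wrist6.png

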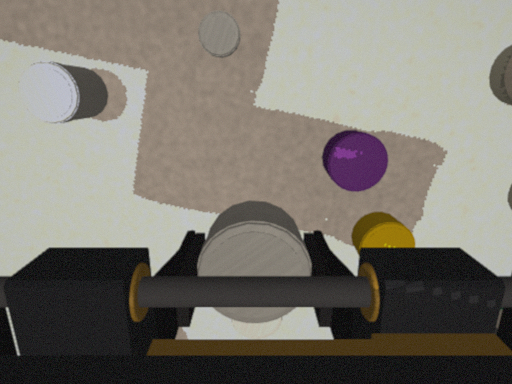

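>>> {"fn": "arm_command", "kwargs": {"plan": [[[-0.5,1.8,0],0],[[-1.0,3.6,0],0],[[-1.55,5.4,0],0],[[-2.05,7.2,0],0],[[-2.5,8.8,0],0]]}}

```text
time: 10.95
position: [0.544, 0.071, 0.1599]
tool_rot: [-0.449, 0.549, -0.546, 0.446]
ft_force: [0.8, 0.2, -1.4]
grip_width: 0.0514
```

>>> {"fn": "arm_command", "kwargs": {"plan": [[[-0.5,1.7,0],0],[[-0.85,2.84,0],0],[[-0.85,2.84,0],0],[[-0.85,2.84,-1.0],0],[[-0.85,2.84,-1.5],0]]}}

```text
time: 11.45
position: [0.524, 0.1395, 0.1223]
tool_rot: [-0.449, 0.548, -0.546, 0.446]
ft_force: [-0.4, 0.4, -0.6]
grip_width: 0.0515
```

```bash
python3 look.py 7
```

```text
11.6 [0.52457383 0.13911612 0.12318357] [ 0.58643652  0.60511898 -1.17176507] 0.05140101846274626
```

View pics/wrist7.png

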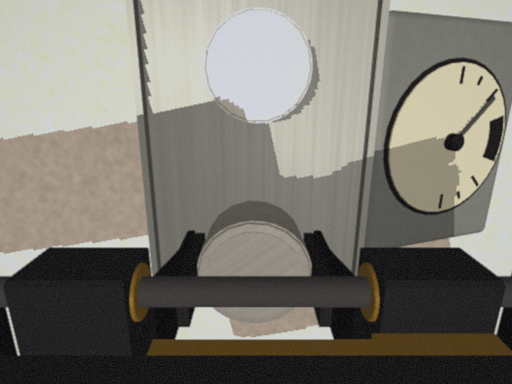

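View pics/st7.png

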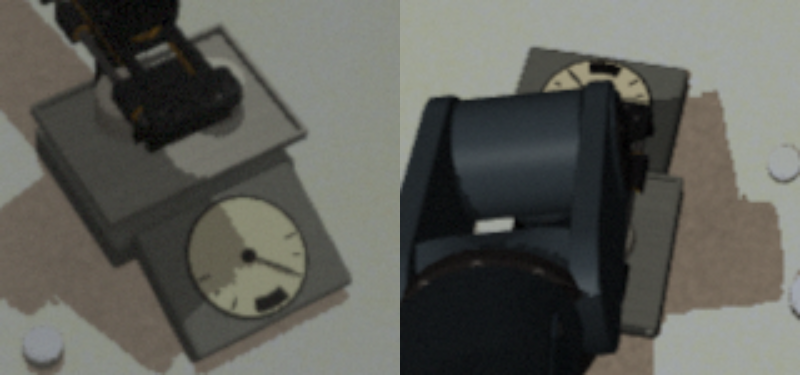

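The held tin is centred across the pan and well clear of the placed tin at (258,66). I lower it now.

>>> {"fn": "arm_command", "kwargs": {"plan": [[[0,0,-0.7],0],[[0,0,-1.2],0],[[0,0,-1.5],0],[[0,0,-1.65],0],[[0,0,-1.65],0]]}}

```text
time: 12.1
position: [0.5256, 0.1398, 0.0835]
tool_rot: [-0.448, 0.548, -0.547, 0.447]
ft_force: [0.5, -0.8, -0.1]
grip_width: 0.0514
```

>>> {"fn": "arm_command", "kwargs": {"plan": [[[0,0,0],0],[[0,0,0],0]]}}

```text
time: 12.3
position: [0.5262, 0.1401, 0.0843]
tool_rot: [0.447, -0.547, 0.548, -0.448]
ft_force: [-0.2, -0.4, -0.9]
grip_width: 0.0517
```

```bash
python3 look.py 8
```

```text
12.45 [0.52603219 0.14001943 0.08421083] [-0.08417664 -0.31126402 -1.31113405] 0.05159183173170454
```

View pics/wrist8.png

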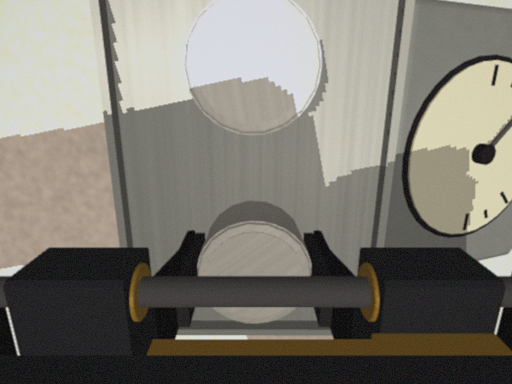

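The wrist force still carries the tin's weight, so it isn't resting yet. I go about 4 mm lower.

>>> {"fn": "arm_command", "kwargs": {"plan": [[[0,0,-0.1],0],[[0,0,-0.16],0],[[0,0,-0.16],0],[[0,0,-0.16],0]]}}

```text
time: 12.85
position: [0.5259, 0.14, 0.0798]
tool_rot: [0.448, -0.547, 0.547, -0.448]
ft_force: [1.0, 0.3, -0.2]
grip_width: 0.0517
```

```bash
python3 look.py 9
```

```text
13.0 [0.52590009 0.13999966 0.07982872] [ 0.43059163  0.26128205 -0.88197149] 0.05123896473322879
```

View pics/st9.png

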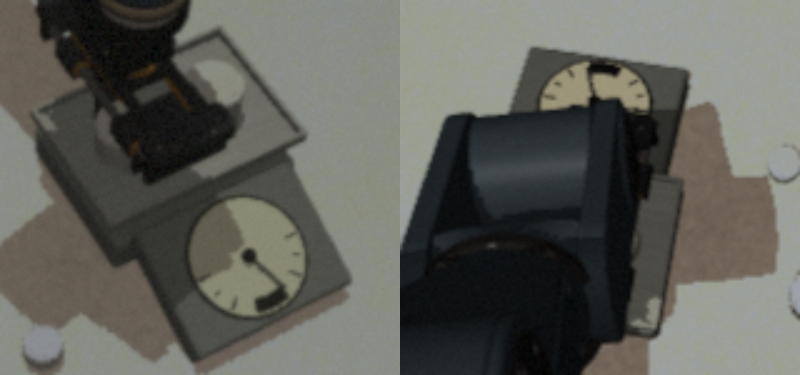

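The needle has swung into the arc's edge, so the tin rests on the pan. Releasing.

>>> {"fn": "arm_command", "kwargs": {"plan": [[[0,0,0],0],[[0,0,0],0],[[0,0,0],0],[[0,0,0],0],[[0,0,0],0]], "fingers": 0.5}}

```text
time: 13.5
position: [0.5258, 0.14, 0.0798]
tool_rot: [-0.448, 0.547, -0.547, 0.448]
ft_force: [-0.7, 0.2, 0.7]
grip_width: 0.0651
```

>>> {"fn": "arm_command", "kwargs": {"plan": [[[0,0,0.6],0],[[0,0,1.6],0],[[0,0,3.2],0],[[0,0,5.0],0]]}}

```text
time: 13.9
position: [0.5246, 0.1399, 0.205]
tool_rot: [-0.449, 0.548, -0.547, 0.447]
ft_force: [0.9, 0.3, 0.4]
grip_width: 0.0653
```

>>> {"fn": "arm_command", "kwargs": {"plan": [[[-0.2,-1.8,0],0],[[-0.4,-3.6,0],0],[[-0.6,-5.4,0],0],[[-0.8,-7.2,0],0],[[-1.0,-9.0,0],0]]}}

```text
time: 14.4
position: [0.5003, -0.0866, 0.205]
tool_rot: [0.448, -0.547, 0.547, -0.448]
ft_force: [-0.3, 0.5, -1.1]
grip_width: 0.0653
```

>>> {"fn": "arm_command", "kwargs": {"plan": [[[0,-1,0],0],[[0,-2,0],0],[[0,-3,0],0],[[0,-4,0],0],[[0,-4,0],0]]}}

```text
time: 14.9
position: [0.5013, -0.1882, 0.2049]
tool_rot: [0.447, -0.547, 0.549, -0.447]
ft_force: [0.1, 0.4, 0.3]
grip_width: 0.0651
```

>>> {"fn": "arm_command", "kwargs": {"plan": [[[0,0,0],0],[[0,0,0],0],[[0,0,0],0],[[0,0,0],0],[[0,0,0],0]]}}

```text
time: 15.4
position: [0.5008, -0.1843, 0.2049]
tool_rot: [-0.448, 0.547, -0.547, 0.448]
ft_force: [0.1, -0.8, 0.8]
grip_width: 0.0653
```

```bash
python3 look.py 10
```

```text
15.55 [ 0.5008409  -0.18473516  0.20482342] [-0.52021556  0.50747225  1.00549895] 0.06527341220915377
```

View pics/st10.png

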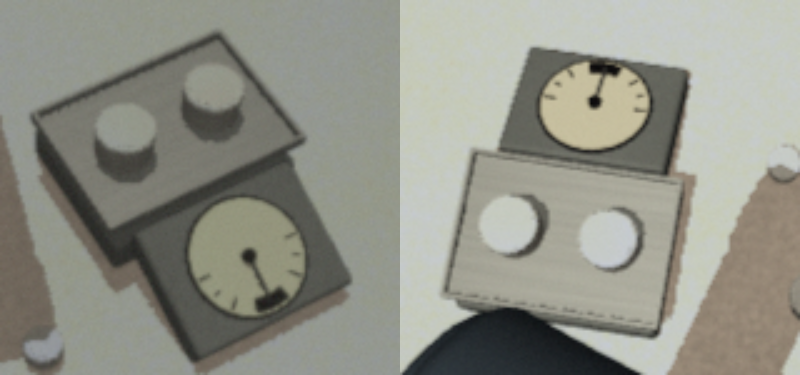

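View pics/scene10.png

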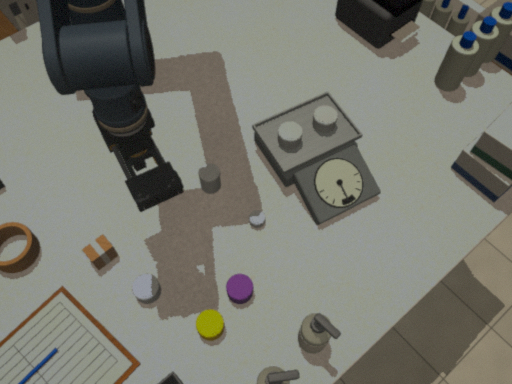

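Two tins stand flat and side by side in the pan, and the needle points into the thick arc. I wait once more to confirm it has settled, then hand in.

>>> {"fn": "arm_command", "kwargs": {"plan": [[[0,0,0],0],[[0,0,0],0],[[0,0,0],0],[[0,0,0],0],[[0,0,0],0]]}}

```text
time: 16.05
position: [0.5008, -0.1851, 0.2048]
tool_rot: [0.448, -0.547, 0.547, -0.448]
ft_force: [0.5, -0.6, -0.5]
grip_width: 0.0652
```

```bash
python3 look.py 11
python3 - <<'E'
import cv2,numpy as np
a=cv2.imread("pics/top10.png")[128:172,140:198];b=cv2.imread("pics/top11.png")[128:172,140:198]
print(cv2.absdiff(a,b).max(),cv2.absdiff(a,b).mean())
cv2.imwrite("pics/dial11.png",cv2.resize(b,None,fx=8,fy=8,interpolation=2))
E
```

```text
16.2 [ 0.50077277 -0.1850628   0.2047804 ] [-0.76989402 -0.07826021  0.7757816 ] 0.0654479043192015
9 1.4275078369905956
```

View pics/dial11.png

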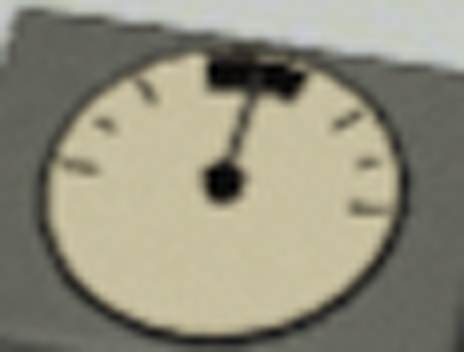

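```bash
python3 -c "
from rig import *
print(hand_in())"
```

```text
the job is handed in; nothing more can be done
None
```

I put two of the wide aluminium tins flat and side by side in the pan, at about y = +45 and −45 mm, and handed the job in at about 16 s. I let the needle settle after each tin. The third wide tin, the small and tall tins, the carton and the coloured tins were left where they stood.

- **Needle:** after the first tin it rested near 45°, short of the arc. After the second it rested inside the thick black arc, near its middle. Two pictures 0.65 s apart showed no movement of the dial.
- **Tins and arm:** both tins were flat and released, and the arm was well clear of them and of the scale at the end.
- **Disagreements:**
  - Tin-top heights measured from two views scattered between about 19 and 44 mm, against the stated 34 mm. The pan rim came out at 81 to 88 mm, against 92 mm.
  - I set the pan heights by watching the needle and the wrist force. On the second tin the first stop was still above the floor, and I corrected it by about 4 mm before releasing.

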